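# Build up the dog spacers on the stub shaft

### The arm

A 7-joint arm with a two-finger parallel gripper is mounted at the origin on a cart in front of the work surface, level with it; the furniture and walls round the work are solid. World frame = base frame: x ahead of the robot, y to its left, z up, the work surface at z = 0. Lengths are in m, angles in rad, forces in N, time in s.
With the tool pointing down it reaches from about 0.425 to 0.95 m from the base axis. Payload 16.7 kg.
Tool frame: the origin (TCP) lies on the mounting face of the last link; the fingertips stand 199 mm ahead of it and the grasp point (between the pads) lies 180 mm ahead of it; z points along the fingers, x is the direction in which the jaws open and shut, and the axes are right-handed (so a half turn about z gives the same grasp; the last joint's range is limited). The gripper opens to 94 mm and grips with 3 to 60 N. Pads are 16 mm wide; open, the fingers measure 119 mm over their backs; the gripper's body (75 mm by 177 mm) begins 78 mm behind the grasp point.
Start: joints at [-1.252, 0.426, 0.074, 1.606, -0.034, 1.111, -0.067], TCP at [0.304, 0.602, 0.405] pointing down, gripper open.
Joint ranges: [-2.85, 2.85], [-0.5, 2.14], [-1.23, 1.37], [0.21, 2.46], [-1.02, 4.16], [0.16, 2.05], [-2.73, 2.73]. Speed limits (rad/s): [1.89, 1.89, 2.39, 2.39, 3.01, 3.01, 3.01].

### API

Orientations are given as a rotation vector (axis times angle).
In Python, from bench import ctrl, imaging gives the robot as it stands. Calls block until the motion is done:
- ctrl.move_to(position, orientation): joint-space move of the TCP to a pose.
- ctrl.move_linear(position, velocity=0.15, rot=None, threshold=None): straight line of the TCP; rot=None keeps the orientation; velocity is the mean speed in m/s. With threshold (N) it stops when the force on the tool has changed by that much, and returns True; else False.
- ctrl.goto_joints(angles): joint-space move.
- ctrl.command_gripper(opening, squeeze=None): opening from 0.0 (shut) to 1.0 (fully open); squeeze is the grip in N (None keeps the last); returns when the fingers have stopped.
- ctrl.sleep(seconds).
- ctrl.inverse_kinematics(position, orientation): joint angles nearest the present ones, or None.
- ctrl.state(): the state.
- imaging.snapshot(name): name is "scene" or "top"; returns the picture (384x512x3 uint8, red, green, blue); there is no depth.
- imaging.calibration(name): a dict with "fx", "fy", "cx", "cy" (pixels), "R" (3x3) and "t" (3): a world point X has camera coordinates R X + t. Camera axes: x right, y down, z forward; pixel columns grow to the right and rows downward; lengths in m; the calibration is good to about 2 mm. A picture is of the moment at which its call begins. calibration takes no time and is no camera call.
A pose or a line that the arm cannot do raises ctrl.Unreachable and nothing moves.
- ctrl.hand_in(): hands the job in, once; it reports no verdict.
The state is a dict: "t": time; "qpos": joint angles; "joint_vel": joint speeds; "tau": joint torques, N m; "position": TCP position; "eef_rot": TCP orientation; "ft_force": force on the tool from outside, world axes, zero at the start; "moment": the same for the moment, N m; "opening": opening from 0.0 (shut) to 1.0 (fully open).
Only numpy, scipy, OpenCV 4.12 (cv2) and the standard library are available. Lean on these libraries where they do the work, as an engineer would, in place of code of your own. Each camera call takes 0.05 s, during which the arm holds its last target.

### The job

Take the cap off the top of the upright shaft and stand it mouth down on the bench. Then slide the long spacer down the shaft until its notches drop over the dogs of the collar and it sits fully home, and slide the short spacer on top of it so that its notches drop over the long one's dogs and it is fully home too. Lower the spacers, do not let them fall down the shaft, and leave everything else on the bench where it stands.

Things in the scene. Friction and masses are not known exactly. Their poses are not given: they have to be found in the camera images.
- stand: Fixed stand of the upright shaft. Origin: centre of its underside on the bench, z up along the shaft. Base plate 110x110x14 mm; collar 54 mm wide with flat top 30 mm up, bearing two dogs (lugs 8 mm high, 10 mm wide) at +x and -x close to the shaft; shaft 28 mm wide, its end tapered over 6 mm. Spacer origins when home: long 30 mm, short 125 mm above this origin.
- shaft_top (a point): Centre of the shaft's upper end, 155 mm above the bench.
- cap: Loose aluminium cap, an upturned cup: 44 mm outside, 50 mm high, closed at the top, bore 32 mm wide and 38 mm deep. It hangs on the shaft end mouth down, rim 117 mm and top 167 mm above the bench. Origin: centre of the open rim, z towards the closed end. About 0.12 kg. Apart from the things listed here the bench is clear over x 0.35 to 0.74, y -0.45 to 0.38.
- long_spacer: Long dog spacer, steel, upright on the bench. Origin: centre of its lower face, z up. Tube 52 mm outside, plain bore 31 mm, 95 mm from face to face. Upper face: two dogs (lugs 8 mm high, 10 mm wide) at +x and -x, standing above that length. Lower face: two notches 16 mm wide, 9.5 mm deep, also at +x and -x, open to bore and outside. Half a turn about z changes nothing. About 0.5 kg.
- short_spacer: Short dog spacer, steel, upright on the bench. Origin: centre of its lower face, z up. Tube 52 mm outside, plain bore 31 mm, 60 mm from face to face. Upper face: two dogs (lugs 8 mm high, 10 mm wide) at +x and -x, standing above that length. Lower face: two notches 16 mm wide, 9.5 mm deep, also at +x and -x, open to bore and outside. Half a turn about z changes nothing. About 0.33 kg.
- mug: Bystander: steel mug 98 mm high near the long spacer, 110 mm long over wall and handle (x, handle at -x), 79 mm wide. Origin at the middle of those extents, on the underside.
- pot: Bystander: round open plastic pot near the long spacer, 96 mm diameter, 135 mm high. Origin at the centre of its underside.
- dish: Bystander: round spun steel dish near the short spacer, 99 mm diameter, 51 mm high. Origin at the centre of its underside.
- block: Bystander: ground steel block near the short spacer, 25 mm (x) by 75 mm (y), 50 mm high. Origin at the centre of its underside.
- tool_holder: Bystander: blacked milling tool holder standing on end between the robot and the stand, 55 mm diameter, 152 mm high. Origin at the centre of its underside.
- tall_sleeve: Bystander: tall turned sleeve standing on end behind the stand, 70 mm diameter, 285 mm high. Origin at the centre of its underside.
There are look-alikes about, which are no part of the job. Leave any brown or pink look-alike of the cap alone.

How it is judged:
On the way, in this order (a step that is already met when the one before it is completed fails the run):
1. the cap stands mouth down on the bench, let go (height (world z) of cap below 0.006 m and angle between cap's own z axis and vertical below 0.1 rad and linear speed of cap below 0.02 m/s and contact force between cap and the fingers below 0.1 N), for 0.2 s.
2. the long spacer is fully home on the collar, notches over its dogs (horizontal distance between long_spacer and stand below 0.004 m and z of long_spacer in the frame of stand between 0.026 and 0.033 m and angle between long_spacer's own z axis and vertical below 0.06 rad and linear speed of long_spacer below 0.02 m/s), for 0.2 s.
At the end, for the whole second after the job is handed in: Long spacer home on the collar, short spacer home on it: each within 4 mm of the shaft axis, 0.06 rad of upright, and at most 3 mm above (4 mm below) its home height of 30 / 125 mm. Cap mouth down on the bench (rim under 6 mm, within 0.1 rad of upright). All at rest (all of step 2 and horizontal distance between short_spacer and stand below 0.004 m and z of short_spacer in the frame of stand between 0.121 and 0.128 m and angle between short_spacer's own z axis and vertical below 0.06 rad and height (world z) of cap below 0.006 m and angle between cap's own z axis and vertical below 0.1 rad and linear speed of each of cap, short_spacer below 0.02 m/s); the robot touches nothing.
It fails at once if a bystander (mug, pot, dish, block, tool holder or tall sleeve) is pushed more than 30 mm (distance of any of mug, pot, dish, block, tool_holder, tall_sleeve from where it was at the start of the episode above 0.03 m).
It fails at once if a spacer falls down the shaft (faster than 0.6 m/s on it) ((horizontal distance between long_spacer and stand below 0.006 m and z of long_spacer in the frame of stand below 0.155 m and linear speed of long_spacer above 0.6 m/s) or (horizontal distance between short_spacer and stand below 0.006 m and z of short_spacer in the frame of stand below 0.155 m and linear speed of short_spacer above 0.6 m/s)).
It also fails if it takes over 72 s, if anything falls off the work surface, if the arm or the gripper's body presses on something with over 40 N, if the wrist force passes 120 N, or if a joint passes its speed limit or range.

## Working session

There is one attempt and no reset: what is moved stays moved. The work goes in short steps, each a Python script; the robot and the scene stay as the last script left them, time stands still between calls to the robot, and variables do not carry over. Pictures are saved under pics/ and viewed, and the job is handed in when it is done.

```bash
ls; mkdir -p pics
python3 - <<'E'
from bench import ctrl, imaging
import cv2
for n in("scene","top"):
    im=imaging.snapshot(n); cv2.imwrite(f"pics/{n}0.png",im[:,:,::-1])
    c=imaging.calibration(n); print(n,{k:(v if not hasattr(v,'tolist') else v.tolist()) for k,v in c.items()})
s=ctrl.state(); print(s)
E
```

```text
pics
scene {'fx': 397.70770781884283, 'fy': 397.70770781884283, 'cx': 259.9394566488561, 'cy': 188.0486467683486, 'R': [[0.7325744111490492, -0.6804262215247201, -0.01883850289211148], [-0.36843018326417, -0.3730917865406356, -0.851505560096848], [0.57235822016422, 0.6307318573510532, -0.5240070533236522]], 't': [-0.3843924879368604, 0.3111626885467053, 0.84341898079076]}
top {'fx': 494.43067537344166, 'fy': 494.43067537344166, 'cx': 249.40501152961664, 'cy': 186.25400031512615, 'R': [[0.012544120326033251, -0.9999045796776022, 0.005785895350204446], [-0.9878358571521948, -0.013289216359669963, -0.15493132689335082], [0.15499343331133247, -0.0037720376858399497, -0.9879082990652837]], 't': [0.00398534379375911, 0.5728535422737923, 1.4550535733752603]}
{'t': 0.1, 'qpos': array([-1.25251798,  0.42666643,  0.07386268,  1.60653168, -0.03414557,
        1.11080095, -0.06706391]), 'joint_vel': array([-0.00079672, -0.00188797, -0.00092013, -0.00228858,  0.00044229,
        0.00082494,  0.0015042 ]), 'tau': array([ 8.41576693e-03, -9.37459803e+01,  3.67766730e+00, -4.55029106e+01,
       -4.83556848e-02,  1.68517116e-02,  1.33341811e-05]), 'position': array([0.30429532, 0.60233461, 0.4040528 ]), 'eef_rot': array([ 2.67528038e+00,  1.64574323e+00, -1.49791356e-03]), 'ft_force': array([ 0.17731511, -0.47598293, -0.07600612]), 'moment': array([-0.0021982 , -0.01932676,  0.00708525]), 'opening': 0.9958610193506596}
```

View pics/scene0.png

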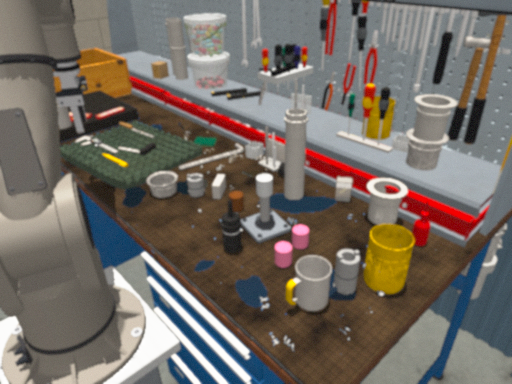

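View pics/top0.png

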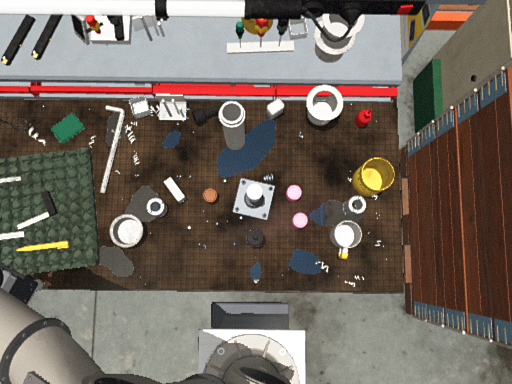

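Run:
```python
import cv2
a=cv2.imread("pics/top0.png")
cv2.imwrite("pics/top0z.png",cv2.resize(a[150:350,130:397],None,fx=3,fy=3,interpolation=cv2.INTER_CUBIC)[:600,:800])
a=cv2.imread("pics/scene0.png")
cv2.imwrite("pics/scene0z.png",cv2.resize(a[120:320,100:366],None,fx=3,fy=3,interpolation=cv2.INTER_CUBIC)[:600,:800])
```

```text
(no output)
```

View pics/scene0z.png

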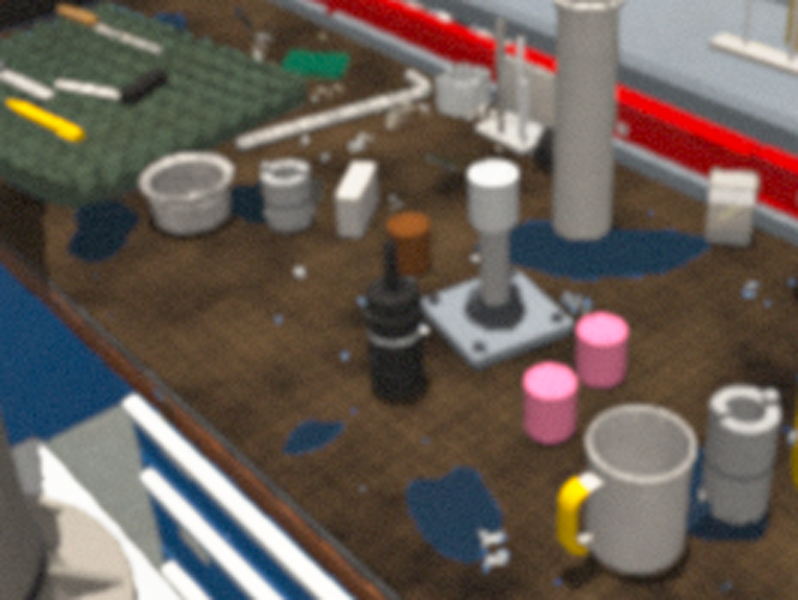

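Run:
```python
import cv2,numpy as np
a=cv2.imread("pics/top0.png")
def cr(x,y,w=30): return cv2.resize(a[y-w:y+w,x-w:x+w],(390,390),interpolation=cv2.INTER_CUBIC)
cv2.imwrite("pics/crops0.png",np.hstack([cr(155,207,22),cr(357,205,22)]))
cv2.imwrite("pics/crops1.png",np.hstack([cr(254,196,32),cr(155,207,40)]))
```

```text
(no output)
```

View pics/crops0.png

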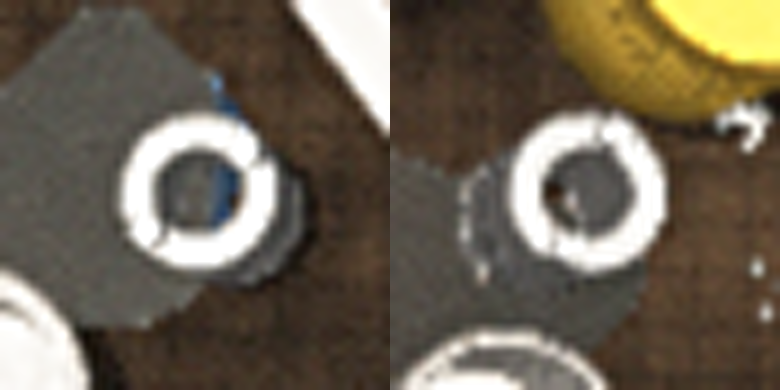

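View pics/crops1.png

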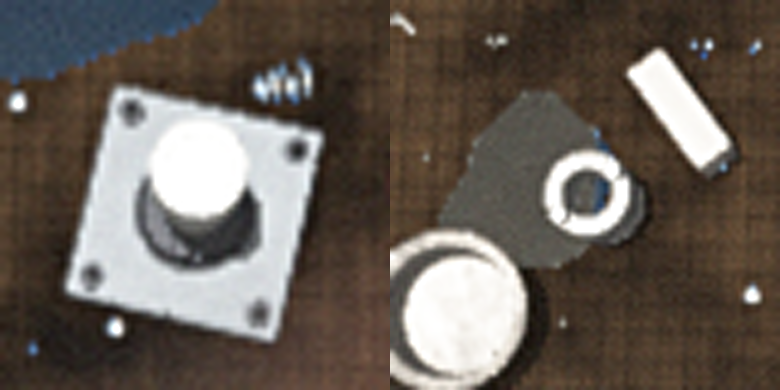

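The top view shows the white cap on the stand at (254,196), the long spacer at (357,205) between the pot and the mug, and the short spacer at (155,207) between the dish and the block. The pink and brown caps are the look-alikes. Next I'll measure them.

```bash
cat > h.py <<'E'
import numpy as np,cv2
from bench import ctrl,imaging
from scipy.spatial.transform import Rotation as Rn
C={n:imaging.calibration(n) for n in("scene","top")}
def cam(n): return -np.array(C[n]['R']).T@np.array(C[n]['t'])
def cast(n,u,v,z):
    c=C[n]; d=np.array(c['R']).T@np.array([(u-c['cx'])/c['fx'],(v-c['cy'])/c['fy'],1]); o=cam(n)
    return o+d*(z-o[2])/d[2]
def proj(n,X):
    c=C[n]; p=np.array(c['R'])@np.array(X)+np.array(c['t']); return np.array([c['fx']*p[0]/p[2]+c['cx'],c['fy']*p[1]/p[2]+c['cy']])
E
python3 - <<'E'
from h import *
a=cv2.imread("pics/top0.png"); g=cv2.cvtColor(a,cv2.COLOR_BGR2GRAY)
print(cam("top"),cam("scene"))
m=(g>190).astype(np.uint8)
cs,_=cv2.findContours(m,cv2.RETR_EXTERNAL,cv2.CHAIN_APPROX_NONE)
for c in cs:
    x,y,w,h=cv2.boundingRect(c)
    if 8<w<50 and 8<h<50 and 100<x<400 and 95<y<300:
        (u,v),r=cv2.minEnclosingCircle(c); print((round(u,1),round(v,1)),round(r,1),cv2.contourArea(c),(x,y,w,h),[cast("top",u,v,z)[:2].round(4) for z in (0,.06,.095,.167)])
def show(x,y,w): print(x-w,y-w);print(g[y-w:y+w+1,x-w:x+w+1])
np.set_printoptions(linewidth=200)
show(155,207,12);show(357,205,12)
E
```

```text
[0.34031153 0.01708626 1.5261894 ] [-0.08649996 -0.67742971  0.69967288]
(343.5, 239.5) 17.7 367.5 (335, 222, 19, 36) [array([ 0.4179, -0.2802]), array([ 0.4148, -0.2685]), array([ 0.413 , -0.2617]), array([ 0.4094, -0.2477])]
(126.0, 230.8) 16.5 774.5 (110, 215, 33, 32) [array([0.4361, 0.3892]), array([0.4323, 0.3746]), array([0.4301, 0.3661]), array([0.4256, 0.3485])]
(299.8, 219.7) 7.1 137.0 (293, 213, 14, 14) [array([ 0.4771, -0.1461]), array([ 0.4718, -0.1397]), array([ 0.4686, -0.1359]), array([ 0.4622, -0.1282])]
(155.0, 206.0) 8.6 201.5 (147, 198, 17, 17) [array([0.5138, 0.3033]), array([0.507, 0.292]), array([0.503 , 0.2855]), array([0.4948, 0.272 ])]
(357.0, 204.0) 8.6 204.5 (349, 196, 17, 17) [array([ 0.5284, -0.3241]), array([ 0.521 , -0.3107]), array([ 0.5167, -0.3029]), array([ 0.5078, -0.2868])]
(293.7, 191.9) 7.0 132.0 (287, 186, 14, 13) [array([ 0.5637, -0.1272]), array([ 0.5549, -0.1215]), array([ 0.5498, -0.1182]), array([ 0.5392, -0.1114])]
(253.0, 198.5) 23.6 1060.5 (233, 179, 41, 40) [array([ 5.413e-01, -4.000e-04]), array([5.334e-01, 3.000e-04]), array([0.5288,
[... 5390 characters left out ...]
  88 144 189 187 255 250 251 248 249 250 249 246 227 145  70  67  73  76  79  72]
 [123  87  95  89  81  83  80  85  88 131 200 220 247 248 248 236 184  97  81  63  75  73  80  80  70]
 [178  88  72  85  75  81  75  80  74  69  98 135 177 157 127  96  75  58  64  61  66  63  64  72  57]
 [140  72  75  76  77  82  78  79  77  77  68  80  65  72  63  61  63  65  75  72  71  70  73  67  63]
 [ 83  77  70  66  83  80  81  73  69  71  50  70  64  66  72  65  71  72  82  70  76  69  73  69  68]
 [ 72  75  78  72  72  72  75  78  63  78  69  73  69  69  68  75  75  69  63  75  75  69  64  69  58]
 [ 72  72  75  71  71  78  78  72  75  71  71  71  70  71  76  73  73  82  63  69  69  74  64  67  64]]
```

Run:
```python
from h import *
a=cv2.imread("pics/top0.png"); g=cv2.cvtColor(a,cv2.COLOR_BGR2GRAY)
S=8
def up(x,y,w):
    # upscale keeping pixel-centre convention
    p=cv2.getRectSubPix(g.astype(np.float32),(2*w+1,2*w+1),(x,y))
    M=np.float32([[S,0,(S-1)/2],[0,S,(S-1)/2]])
    return cv2.warpAffine(p,M,((2*w+1)*S,)*2,flags=cv2.INTER_CUBIC,borderMode=cv2.BORDER_REPLICATE), lambda q:(np.array(q)-(S-1)/2)/S+np.array([x-w,y-w])
def ell(x,y,w,th,z):
    im,f=up(x,y,w)
    cs,hi=cv2.findContours((im>th).astype(np.uint8),cv2.RETR_CCOMP,cv2.CHAIN_APPROX_NONE)
    out=[]
    for c in cs:
        if cv2.contourArea(c)<30*S*S: continue
        e=cv2.fitEllipse(cv2.convexHull(c)); p=f(e[0]); out.append((p.round(2),(np.array(e[1])/S).round(2),cast("top",*p,z)[:2].round(4)))
    return out
for nm,x,y,z in(("short",155,206,.06),("long",357,204,.095)):
    for th in (130,165): print(nm,ell(x,y,12,th,z))
for th in(235,245,252):print("cap",ell(254,192,12,th,.167))
# polar ticks
for nm,c in(("short",(155.1,206.1)),("long",(356.8,203.8))):
  for r in (5.5,6.3,7,7.6):
    A=np.arange(0,360,6); xs=np.float32(c[0]+r*np.cos(np.deg2rad(A)))[None]; ys=np.float32(c[1]-r*np.sin(np.deg2rad(A)))[None]
    v=cv2.remap(g,xs,ys,cv2.INTER_LINEAR)[0]; print(nm,r,[(int(A[i]),int(v[i])) for i in np.where(v<225)[0]])
hsv=cv2.cvtColor(a,cv2.COLOR_BGR2HSV)
print(g[168:224:3,228:282:3])
```

```text
short [(array([154.88, 206.14]), array([17.75, 18.43]), array([0.5066, 0.2924])), (array([154.81, 206.2 ]), array([ 9.43, 10.67]), array([0.5064, 0.2926]))]
short [(array([154.9 , 206.17]), array([17.23, 17.91]), array([0.5065, 0.2923])), (array([154.72, 206.39]), array([10.02, 11.68]), array([0.5058, 0.2928]))]
long [(array([356.81, 204.18]), array([18.12, 18.46]), array([ 0.5161, -0.3023])), (array([356.86, 204.04]), array([10.1 , 10.71]), array([ 0.5165, -0.3025]))]
long [(array([356.82, 204.2 ]), array([17.59, 17.91]), array([ 0.5161, -0.3024])), (array([356.92, 204.08]), array([10.59, 11.25]), array([ 0.5164, -0.3027]))]
cap [(array([254.13, 190.85]), array([15.91, 16.1 ]), array([ 0.5408, -0.0014]))]
cap [(array([254.15, 191.03]), array([15.38, 15.55]), array([ 0.5403, -0.0015]))]
cap [(array([254.16, 191.16]), array([14.96, 15.11]), array([ 0.5399, -0.0015]))]
short 5.5 [(0, 213), (6, 210), (12, 202), (18, 195), (24, 188), (30, 215), (54, 222), (60, 220), (84, 219), (90, 212), (96, 214), (102, 216), (120, 220), (126, 210), (132, 223), (138, 221), (144, 207), (150, 200), (156, 
[... 2042 characters left out ...]
228 223 219  48  42  38]
 [ 60  53  59 225 216 219 141 128 255 255 239  45 126 223 225  27  53  49]
 [ 59  48  73 222 220 221 130 127  97  91  50  48 128 221 220  31  43  52]
 [ 48  39 136 220 219 220 105 132  88  52  55  51 158 217 177  45  65  61]
 [ 46  32 224 144 218 221 221 152  58  74 147 223 217 218  68  45  57  55]
 [ 50  41 232 121 223 226 221 223 216 224 214 216 216 222  58  60  68  65]
 [ 43  29  40  87 161 218 223 221 220 216 214 209 141 221  70  70  70  70]
 [ 32  26  36  35 135  30  41  56 167 203 218 216  98 195  73  75  77  76]
 [ 35  31  32  38  62  34  42  39  46  43  56  67 137  89  63  72  70  73]
 [ 35  35  35  40  42  39  56  50  51  55  61  66  70  64  71  75  79  75]]
```

Run:
```python
import cv2,numpy as np
a=cv2.imread("pics/scene0.png")
def cr(x,y,w): return cv2.resize(a[y-w:y+w,x-w:x+w],(260,260),interpolation=cv2.INTER_CUBIC)
cv2.imwrite("pics/crops2.png",np.hstack([cr(196,185,16),cr(347,268,28),cr(265,222,26)]))
b=cr(265,222,26).astype(float); b=np.clip(b*2.5,0,255).astype(np.uint8)
t=cv2.imread("pics/top0.png"); t=t[180:220,234:274]; t=cv2.resize(t,(260,260),interpolation=cv2.INTER_CUBIC); t=np.clip(t*2.5,0,255).astype(np.uint8)
cv2.imwrite("pics/crops3.png",np.hstack([cv2.resize(b,(390,390)),cv2.resize(t,(390,390))]))
```

```text
(no output)
```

View pics/crops2.png

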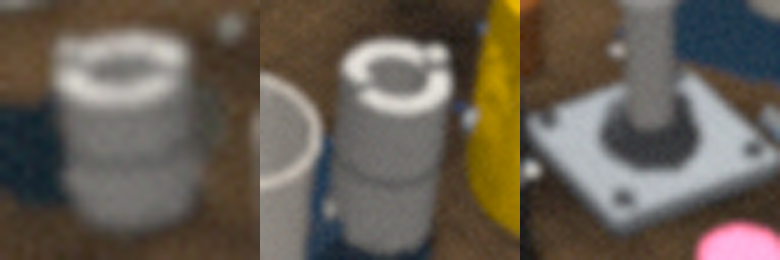

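View pics/crops3.png

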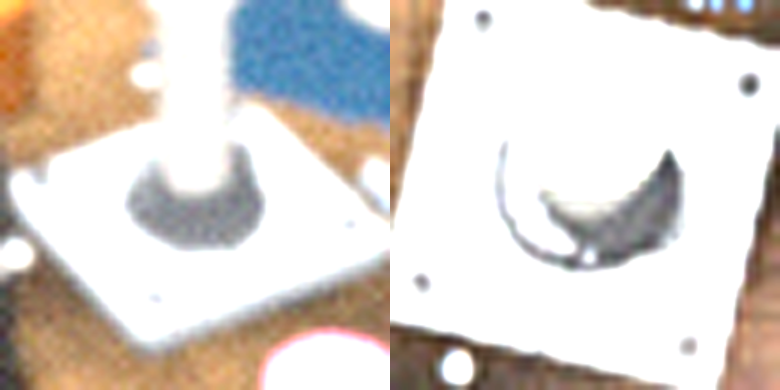

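Run:
```python
from h import *
print("sleeve",cast("top",231.4,113.8,.285)); print("holder",cast("top",255,239,.152),"pot",cast("top",374,176,.135),"mug",cast("top",346,234,.098),"dish",cast("top",126,230.8,.051))
a=cv2.imread("pics/top0.png"); g=cv2.cvtColor(a,cv2.COLOR_BGR2GRAY)
m=((g>150)).astype(np.uint8); m[:175]=0;m[222:]=0;m[:,:228]=0;m[:,278:]=0
m=cv2.morphologyEx(m,cv2.MORPH_OPEN,np.ones((3,3),np.uint8))
cs,_=cv2.findContours(m,cv2.RETR_EXTERNAL,cv2.CHAIN_APPROX_NONE); c=max(cs,key=cv2.contourArea)
r=cv2.minAreaRect(c);print(r); P=np.array([cast("top",*p,.014)[:2] for p in cv2.boxPoints(r)]);print(P.round(4),P.mean(0),[ (np.linalg.norm(P[i]-P[i-1]).round(4),np.rad2deg(np.arctan2(*(P[i]-P[i-1])[::-1])).round(1)) for i in range(4)])
# project predicted dogs
for nm,x,y,z,yw in(("short",.5065,.2925,.068,-51),("long",.5163,-.3025,.103,-21)):
    for s in(1,-1):
        X=[x+s*.021*np.cos(np.deg2rad(yw)),y+s*.021*np.sin(np.deg2rad(yw)),z]; print(nm,"scene",proj("scene",X).round(1),"top",proj("top",X).round(1))
a=cv2.imread("pics/scene0.png")
g=cv2.cvtColor(a,cv2.COLOR_BGR2GRAY)
x0,y0=334,246; print(x0,y0); np.set_printoptions(linewidth=200);print(g[y0:y0+22,x0:x0+28])
x0,y0=186,172; print(x0,y0);print(g[y0:y0+18,x0:x0+22])
```

```text
sleeve [0.72510031 0.06155384 0.285     ]
holder [ 0.40838374 -0.00549559  0.152     ] pot [ 0.59307233 -0.34437907  0.135     ] mug [ 0.42877847 -0.26862995  0.098     ] dish [0.43274023 0.37672235 0.051     ]
((253.39324951171875, 198.6292266845703), (34.92818069458008, 34.77827072143555), 12.994616508483887)
[[ 0.4979  0.0623]
 [ 0.6039  0.0399]
 [ 0.5806 -0.0658]
 [ 0.4752 -0.0424]] [ 0.5393948  -0.00147788] [(np.float64(0.1071), np.float64(77.7)), (np.float64(0.1083), np.float64(-11.9)), (np.float64(0.1083), np.float64(-102.4)), (np.float64(0.108), np.float64(167.5))]
short scene [200.  175.2] top [160.  201.5]
short scene [187.4 174.5] top [148.6 210.2]
long scene [355.9 250.6] top [359.9 197.1]
long scene [339.8 255.5] top [355.  210.5]
334 246
[[ 73  71  73  69  64  60  51  57  52  54  61  58  59  55  48  49  46  45  47  47  40  38  40  42  41  41  33  40]
 [ 72  72  67  65  60  54  57  58  63  63  72  79  76  77  67  63  57  50  46  41  40  42  41  37  32  38  36  34]
 [ 67  67  69  61  63  66  69  84  97 110 120 126 125 121 119 109  99  90  69  56  50  53  56  55  44  37  2
[... 3139 characters left out ...]
6 138 136 134 136 128 119 113 105 101  94  83  73  66  71  62]
 [ 54  76 100 110 114 116 117 119 119 116 114 115 113 109 105 103  97  83  73  70  70  73]
 [ 49  72  96 109 113 112 119 115 118 120 115 117 114 111 112 102  98  82  78  70  70  73]
 [ 42  62  89 107 113 116 117 120 120 116 113 119 116 114 106 104  97  81  70  72  72  76]
 [ 39  51  85 104 110 120 114 117 119 115 118 118 117 110 105  93  87  80  74  69  76  73]
 [ 34  50  78  98 104 112 118 116 115 115 112 113 110 108  99  91  91  84  79  70  69  67]
 [ 40  47  80  91 101 103 107 107 105 109 106 100 102 101  96  94  96  92  84  74  69  63]
 [ 38  52  79 101 103 103 102 105 103 104 103 103 101 102 100 102 103  98  92  77  69  71]]
```

```bash
cat >> h.py <<'E'
def ori(psi): return (Rn.from_euler('z',psi,degrees=True)*Rn.from_euler('x',180,degrees=True)).as_rotvec()
def st(msg=""):
    s=ctrl.state(); print(msg,"t",round(s['t'],2),"pos",s['position'].round(4),"F",s['ft_force'].round(1),"M",s['moment'].round(2),"open",round(s['opening'],3)); return s
CAP=np.array([.5403,-.0015]); STAND=np.array([.5397,-.0015]); LONG=np.array([.5163,-.3025]); SHORT=np.array([.5065,.2925])
E
python3 - <<'E'
from h import *
s=ctrl.state();print(Rn.from_rotvec(s['eef_rot']).as_matrix()[:,0])
for nm,p,z in(("cap",CAP,.40),("capset",(.64,-.13),.215),("long",LONG,.255),("st",STAND,.28),("short",SHORT,.22)):
    for psi in (-120,-90,-60,-30,0,30,60,90,120,150,180):
        q=ctrl.inverse_kinematics([*p,z],ori(psi)); print(nm,psi,None if q is None else np.round(q,2))
E
```

```text
[ 0.45092579  0.89256071 -0.00114651]
cap -120 [-1.06  0.44  1.23  1.96 -0.48  1.08 -1.71]
cap -90 [-0.86  0.29  0.91  1.95 -0.27  1.02 -1.41]
cap -60 [-0.76  0.26  0.77  1.95 -0.21  1.02 -0.94]
cap -30 [-0.72  0.25  0.72  1.94 -0.19  1.01 -0.44]
cap 0 [-0.68  0.24  0.67  1.94 -0.18  1.01  0.07]
cap 30 [-0.64  0.24  0.61  1.94 -0.16  1.01  0.57]
cap 60 [-0.59  0.23  0.56  1.94 -0.14  1.01  1.08]
cap 90 [-0.54  0.22  0.49  1.94 -0.12  1.01  1.58]
cap 120 [-0.45  0.22  0.39  1.93 -0.1   1.01  2.08]
cap 150 [-0.38  0.21  0.3   1.93 -0.07  1.01  2.58]
cap 180 [ 0.72  0.37 -1.02  1.87  0.35  1.1   2.71]
capset -120 [-0.56  0.89  1.01  1.83 -0.91  0.97 -1.24]
capset -90 [-0.42  0.74  0.75  1.82 -0.66  0.85 -0.91]
capset -60 [-0.43  0.75  0.77  1.82 -0.68  0.85 -0.38]
capset -30 [-0.39  0.72  0.7   1.82 -0.62  0.83  0.1 ]
capset 0 [-0.3   0.68  0.56  1.82 -0.49  0.79  0.52]
capset 30 [-0.25  0.66  0.49  1.81 -0.42  0.78  0.98]
capset 60 [-0.22  0.65  0.44  1.81 -0.38  0.77  1.47]
capset 90 [-0.18  0.63  0.39  1.81 -0.33  0.76  1.95]
capset 120 [-0.07  0.61  0.23  1.8  -0.2   0.75  2.36]
cap
[... 1132 characters left out ...]
6  2.11]
st 150 [-0.24  0.36  0.15  2.03 -0.08  0.76  2.58]
st 180 [-0.97  0.72  1.21  2.06 -0.84  0.98 -2.45]
short -120 [-1.35  0.79  1.01  1.99 -0.88  0.89 -1.94]
short -90 [-1.09  0.59  0.6   1.98 -0.49  0.72 -1.76]
short -60 [-1.02  0.56  0.5   1.97 -0.4   0.7  -1.32]
short -30 [-0.96  0.55  0.42  1.97 -0.34  0.69 -0.85]
short 0 [-0.89  0.53  0.33  1.97 -0.26  0.69 -0.4 ]
short 30 [-0.82  0.52  0.24  1.96 -0.19  0.68  0.06]
short 60 [-0.76  0.51  0.16  1.96 -0.12  0.68  0.52]
short 90 [-0.69  0.51  0.07  1.95 -0.05  0.68  0.98]
short 120 [-0.61  0.51 -0.03  1.95  0.02  0.69  1.44]
short 150 [-0.53  0.51 -0.14  1.94  0.1   0.69  1.89]
short 180 [-0.45  0.52 -0.23  1.94  0.18  0.71  2.35]
```

Run:
```python
from h import *
st()
ctrl.move_to([*CAP,.40],ori(60)); st("above")
ctrl.move_linear([*CAP,.329],velocity=.15); st("down")
ctrl.command_gripper(0.3,squeeze=15); st("grip")
im=imaging.snapshot("scene"); cv2.imwrite("pics/s1.png",cv2.resize(im[100:280,160:400,::-1],None,fx=3,fy=3))
```

```text
t 0.1 pos [0.3043 0.6023 0.4041] F [ 0.2 -0.5 -0.1] M [-0.   -0.02  0.01] open 0.996
above t 2.41 pos [ 0.5405 -0.0006  0.4   ] F [ 0.8 -0.2 -0.5] M [-0.04  0.03 -0.03] open 1.002
down t 3.03 pos [ 0.5406 -0.0014  0.3295] F [ 0.  -0.4  0.7] M [-0.    0.01 -0.01] open 0.998
grip t 3.87 pos [ 0.5403 -0.0015  0.329 ] F [-0.6  0.3  0.3] M [0.09 0.01 0.06] open 0.462
```

View pics/s1.png

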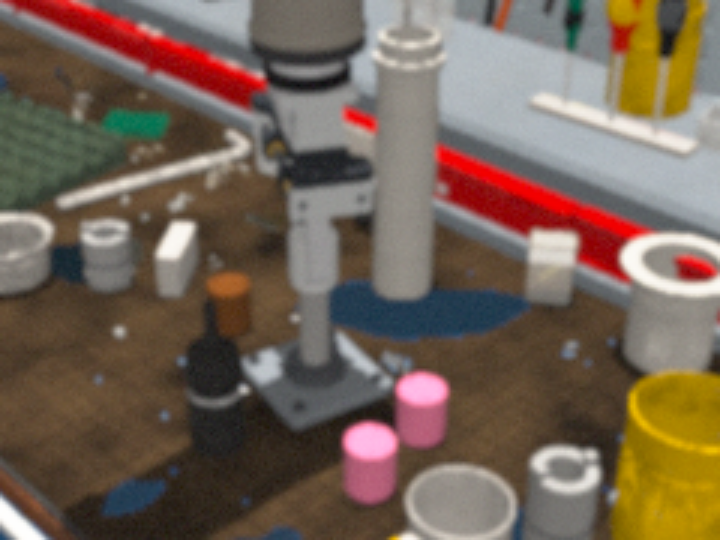

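Run:
```python
from h import *
ctrl.move_linear([*CAP,.395],velocity=.15); st("lift")
P=[.64,-.14]
ctrl.move_linear([*P,.33],velocity=.25); st()
ctrl.move_linear([*P,.228],velocity=.12)
r=ctrl.move_linear([*P,.205],velocity=.03,threshold=5); s=st(f"touch {r}")
ctrl.command_gripper(0.65); st("open")
ctrl.move_linear([*P,.30],velocity=.15); st()
ctrl.move_to([.50,-.30,.42],ori(65)); st("away")
for n in("scene","top"):
    im=imaging.snapshot(n); cv2.imwrite(f"pics/{n}2.png",im[:,:,::-1])
a=cv2.imread("pics/top2.png");b=cv2.imread("pics/scene2.png")
t=a[176:220,232:276];t=cv2.resize(t,(390,390),interpolation=cv2.INTER_CUBIC)
u=b[170:250,220:300];u=cv2.resize(u,(390,390),interpolation=cv2.INTER_CUBIC)
cv2.imwrite("pics/c2.png",np.clip(np.hstack([t,u])*1.0,0,255))
cv2.imwrite("pics/c2b.png",np.clip(np.hstack([t,u])*2.5,0,255))
```

```text
lift t 4.51 pos [ 0.54   -0.0014  0.3944] F [-0.4  0.1 -1.8] M [ 0.01  0.04 -0.05] open 0.46
 t 5.39 pos [ 0.6396 -0.139   0.3298] F [-0.5  0.7 -0.8] M [-0.03  0.03  0.  ] open 0.461
touch True t 6.96 pos [ 0.6399 -0.1399  0.2111] F [ 0.6 -0.8  1.7] M [-0.07 -0.18  0.  ] open 0.461
open t 7.46 pos [ 0.6398 -0.1398  0.2114] F [ 0.3 -0.4  0.6] M [0.02 0.   0.06] open 0.652
 t 8.2 pos [ 0.6397 -0.1397  0.2993] F [ 0.5 -0.3  0.1] M [0.02 0.   0.06] open 0.651
away t 9.17 pos [ 0.5011 -0.2987  0.419 ] F [ 0.7 -0.2 -0. ] M [ 0.09 -0.01 -0.01] open 0.651[ WARN:0@11.650] global loadsave.cpp:1063 imwrite_ Unsupported depth image for selected encoder is fallbacked to CV_8U.
```

View pics/c2.png

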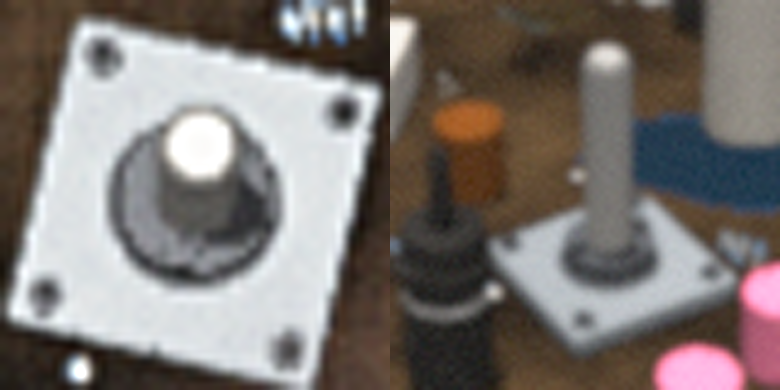

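View pics/c2b.png

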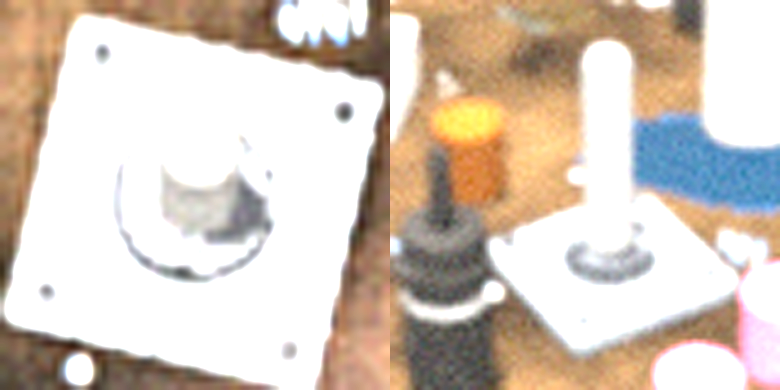

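View pics/scene2.png

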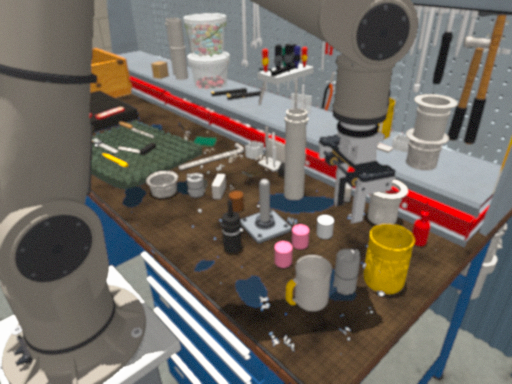

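Run:
```python
from h import *
for yw in(-12,78):
  for s in(1,-1):
    for z in(.03,.038):
      X=[STAND[0]+s*.021*np.cos(np.deg2rad(yw)),STAND[1]+s*.021*np.sin(np.deg2rad(yw)),z]; print(yw,s,z,"top",proj("top",X).round(1),"scene",proj("scene",X).round(1))
print(proj("top",[*STAND,.03]),proj("scene",[*STAND,.03]),"shaft top",proj("top",[*STAND,.155]))
np.set_printoptions(linewidth=220)
g=cv2.imread("pics/top2.png",0); print(g[186:210,242:266])
g=cv2.imread("pics/scene2.png",0); print(g[208:232,250:282])
a=cv2.imread("pics/top2.png")[184:212,240:268];b=cv2.imread("pics/scene2.png")[206:234,250:278]
o=np.hstack([cv2.resize(i,(390,390),interpolation=cv2.INTER_CUBIC) for i in(a,b)]).astype(float)
cv2.imwrite("pics/c3.png",np.clip((o-20)*1.6,0,255).astype(np.uint8))
```

```text
-12 1 0.03 top [255.  191.1] scene [270.2 216.3]
-12 1 0.038 top [255.  190.7] scene [270.2 214.1]
-12 -1 0.03 top [252.  204.4] scene [257.6 221. ]
-12 -1 0.038 top [252.  204.1] scene [257.6 218.7]
78 1 0.03 top [246.8 196.2] scene [260.2 215. ]
78 1 0.038 top [246.8 195.9] scene [260.1 212.8]
78 -1 0.03 top [260.2 199.3] scene [267.8 222.3]
78 -1 0.038 top [260.3 198.9] scene [267.8 220. ]
[253.4771828  197.75102119] [263.9434509 218.6336183] shaft top [254.0981898  191.86498085]
[[223 223 222 220 218 216 224 224 219 225 223 222 228 226 226 227 218 223 222 226 226 225 229 228]
 [224 226 220 221 222 217 225 224 227 221 208 204 203 203 205 218 227 226 224 222 220 226 225 223]
 [216 221 223 222 227 221 226 226 223 200 162 165 175 176 152 176 209 230 227 221 224 223 223 224]
 [223 223 222 227 227 224 228 214 199 159 204 242 253 250 226 160 148 216 234 227 225 223 223 224]
 [223 222 224 227 225 210 200 150 112 192 253 254 254 255 255 242 123 161 223 230 229 225 228 225]
 [224 224 222 225 213 144 118 121 146 240 255 253 251 252 255 255 138  95 172 215 230 228 226 226]
 [219 226 225 216 
[... 4209 characters left out ...]
 86 103 128 156 185 195 198 201 194 201 197]
 [193 195 193 195 190 182 161 137 115  98  89  80  74  73  66  71  68  72  86  95 100 122 141 163 181 195 197 201 200 201 199 195]
 [195 194 191 194 192 194 182 169 148 132 120 109 102  99  98  99  95 107 115 126 141 160 178 189 192 200 202 199 196 197 197 202]
 [190 192 193 192 189 189 193 186 178 167 162 157 145 140 134 140 138 146 158 164 176 190 193 200 199 197 200 196 199 200 198 193]
 [179 190 195 192 192 192 193 193 193 190 182 185 176 171 172 173 174 179 185 188 192 195 199 195 194 200 196 199 196 193 185 183]
 [164 180 186 192 194 194 194 193 194 190 193 194 193 190 187 191 189 194 194 197 197 199 200 197 196 196 193 190 181 175 163 149]]
```

View pics/c3.png

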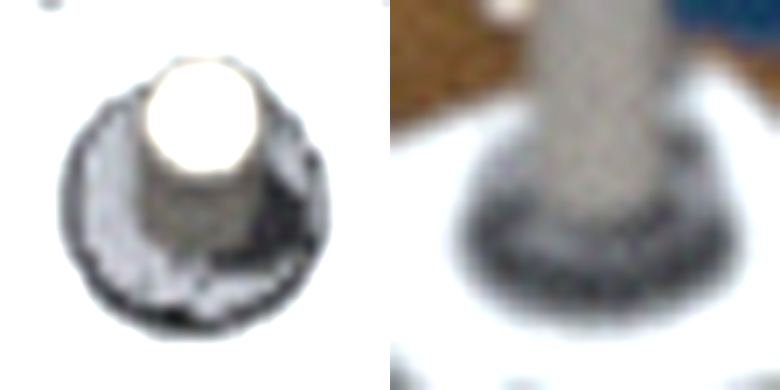

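Run:
```python
from h import *
a=cv2.imread("pics/top2.png",0)
m=(a>235).astype(np.uint8); m[:186]=0;m[198:]=0;m[:,:248]=0;m[:,262:]=0
M=cv2.moments(m,True); p=(M['m10']/M['m00'],M['m01']/M['m00']); print("shaft top",p,cast("top",*p,.155),M['m00'])
ctrl.command_gripper(0.78)
ctrl.move_to([*LONG,.335],ori(65)); st("above")
ctrl.move_linear([*LONG,.255],velocity=.1); st("down")
ctrl.command_gripper(0.3,squeeze=40); st("grip")
im=imaging.snapshot("scene"); cv2.imwrite("pics/s3.png",cv2.resize(im[160:340,240:480,::-1],None,fx=3,fy=3))
ctrl.move_linear([*LONG,.275],velocity=.05); st("lift20")
```

```text
shaft top (254.07894736842104, 191.94736842105263) [ 0.53946601 -0.00144866  0.155     ] 38.0
above t 10.13 pos [ 0.5161 -0.3029  0.3354] F [ 0.2 -0.2  1. ] M [-0.04 -0.02  0.01] open 0.78
down t 11.08 pos [ 0.5165 -0.3027  0.2556] F [0.2 0.6 0.3] M [0.03 0.02 0.01] open 0.778
grip t 11.56 pos [ 0.5165 -0.3024  0.2553] F [1.2 2.8 4.1] M [ 0.38 -0.05  0.01] open 0.555
lift20 t 12.16 pos [ 0.5163 -0.3024  0.2751] F [-0.4  0.3 -5.4] M [ 0.   -0.01 -0.04] open 0.554
```

View pics/s3.png

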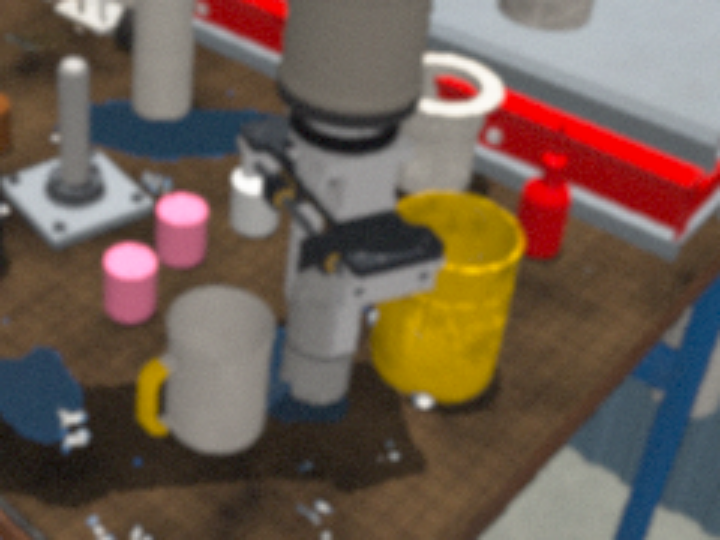

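Run:
```python
from h import *
S=[.5395,-.0015]
ctrl.move_linear([*LONG,.44],velocity=.2); st("up")
ctrl.move_to([*S,.44],ori(74)); st("over")
ctrl.move_linear([*S,.418],velocity=.08); st("low"); ctrl.sleep(.3); st()
for n in("scene","top"):
    im=imaging.snapshot(n); cv2.imwrite(f"pics/{n}4.png",im[:,:,::-1])
b=cv2.imread("pics/scene4.png")[110:210,210:320]
cv2.imwrite("pics/c4.png",cv2.resize(b,None,fx=5.5,fy=5.5,interpolation=cv2.INTER_CUBIC))
s=ctrl.state()['position']
B=[s[0],s[1],.163]; print("axis foot",proj("scene",B),"shaft top",proj("scene",[*S,.155]))
```

```text
up t 13.13 pos [ 0.5161 -0.3022  0.4388] F [-0.  -0.1 -6. ] M [-0.05  0.02  0.02] open 0.55
over t 14.29 pos [ 0.5396 -0.003   0.4399] F [-0.2 -0.8 -4.8] M [-0.01 -0.03  0.05] open 0.557
low t 14.72 pos [ 0.5395 -0.002   0.4176] F [-0.4  0.2 -3.9] M [0.06 0.03 0.02] open 0.556
 t 15.02 pos [ 0.5396 -0.0015  0.4183] F [-0.5  0.6 -4.6] M [0.03 0.02 0.  ] open 0.548
axis foot [263.21965439 178.39932679] shaft top [263.25929472 180.975982  ]
```

View pics/c4.png

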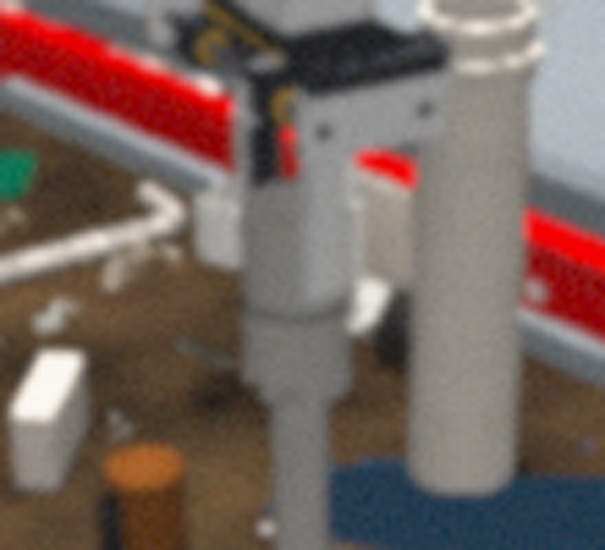

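Run:
```python
from h import *
g=cv2.GaussianBlur(cv2.imread("pics/scene4.png"),(1,5),0).astype(float)
for r in (170,172,174,176,178,186,188,190,192,194,196,198,200):
    row=g[r,245:285].mean(1) if 0 else g[r,245:285]
    d=np.abs(np.diff(row,axis=0)).sum(1)
    def pk(lo,hi):
        i=np.arange(lo,hi); w=d[i-245]; w=np.maximum(w-w.max()*.3,0); return (w*(i+.5)).sum()/w.sum()
    sp=r<180
    l=pk(250,258) if sp else pk(256,264); rr=pk(268,279) if sp else pk(264,276)
    print(r,round(l,2),round(rr,2),"mid",round((l+rr)/2,2),"w",round(rr-l,2))
np.set_printoptions(linewidth=220)
gg=cv2.imread("pics/scene4.png",0)
for r in(174,176,190,196): print(r,gg[r,248:284])
for z in(.2,.18,.163,.13,.1,.08): print(z,proj("scene",[.5395,-.0015,z]).round(2))
```

```text
170 253.83 276.89 mid 265.36 w 23.06
172 253.9 275.76 mid 264.83 w 21.86
174 253.8 274.68 mid 264.24 w 20.88
176 253.77 273.8 mid 263.78 w 20.02
178 253.66 273.32 mid 263.49 w 19.66
186 258.78 269.04 mid 263.91 w 10.26
188 258.9 269.08 mid 263.99 w 10.18
190 258.89 268.99 mid 263.94 w 10.1
192 259.12 268.94 mid 264.03 w 9.82
194 259.32 269.57 mid 264.45 w 10.25
196 259.44 269.33 mid 264.39 w 9.88
198 259.63 268.96 mid 264.29 w 9.32
200 259.5 268.99 mid 264.25 w 9.49
174 [ 68  66  68  63  59  71  88 102 105 109 112 114 118 120 118 120 119 114 115 115 117 112 110 108 102  87  73  65  62  59  46  33  31  34  33  48]
176 [ 63  70  72  73  71  76  89 104 107 111 115 118 115 116 115 115 117 118 116 111 116 113 115 109 108  88  75  65  64  56  52  45  42  39  41  54]
190 [ 72  72  71  73  75  75  75  75  76  65  74  93 104 110 113 115 116 117 115 115 108  96  80  76  76  77  75  78  77  73  72  72  74  68  66  80]
196 [ 87  91  84  88  88  88  83  79  81  82  83  92 100 114 111 118 119 117 114 115 105  92  65  56  53  56  56  54  55  55  53  49  51  55  55  61]
0.2 [263.01 166.25]
0.18 [263.12 172.88]
0.163 [263.22 178.41]
0.13 [263.39 188.88]
0.1 [263.55 198.11]
0.08 [263.65 204.12]
```

Run:
```python
from h import *
S=[.5401,-.0017]
ctrl.move_linear([*S,.418],velocity=.05)
st()
r=ctrl.move_linear([*S,.398],velocity=.04,threshold=10); s=st(f"entered? {r}")
if not r:
    r=ctrl.move_linear([*S,.310],velocity=.06,threshold=12); s=st(f"slide {r}")
```

```text
t 15.37 pos [ 0.5401 -0.0017  0.418 ] F [-0.3 -0.9 -4.6] M [-0.01  0.    0.03] open 0.553
entered? False t 16.02 pos [ 0.5401 -0.0017  0.398 ] F [-0.3  0.1 -4.8] M [ 0.06  0.   -0.  ] open 0.556
slide False t 17.63 pos [ 0.5402 -0.0017  0.3103] F [ 0.4 -0.9 -5.2] M [ 0.04  0.03 -0.03] open 0.553
```

Run:
```python
from h import *
S=[.5401,-.0017]
r=ctrl.move_linear([*S,.283],velocity=.025,threshold=8); s=st(f"home? {r}")
b=imaging.snapshot("scene")[140:250,210:320,::-1]
cv2.imwrite("pics/c5.png",cv2.resize(b,None,fx=5,fy=5,interpolation=cv2.INTER_CUBIC))
```

```text
home? True t 18.55 pos [ 0.5402 -0.0016  0.2852] F [-1.4  0.7  7.9] M [ 0.03  0.3  -0.01] open 0.555
```

View pics/c5.png

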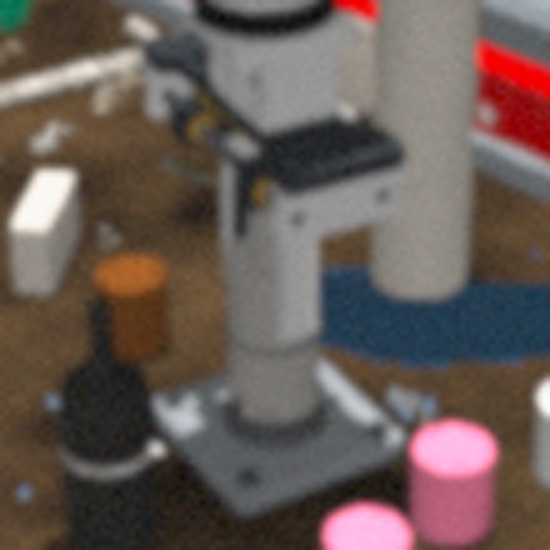

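Run:
```python
from h import *
S=[.5401,-.0017]
ctrl.command_gripper(0.78); st("open")
ctrl.move_linear([*S,.37],velocity=.15)
ctrl.move_to([*SHORT,.33],ori(45)); st()
for n in("scene","top"):
    im=imaging.snapshot(n); cv2.imwrite(f"pics/{n}6.png",im[:,:,::-1])
t=cv2.imread("pics/top6.png")[178:210,238:270];u=cv2.imread("pics/scene6.png")[170:230,235:295]
cv2.imwrite("pics/c6.png",np.hstack([cv2.resize(i,(390,390),interpolation=cv2.INTER_CUBIC) for i in(t,u)]))
```

```text
open t 19.14 pos [ 0.5396 -0.0016  0.2845] F [-0.   0.1 -0.1] M [ 0.01 -0.01  0.02] open 0.779
 t 21.01 pos [0.5069 0.2913 0.3297] F [ 0.4 -0.7 -0. ] M [-0.09  0.   -0.01] open 0.783
```

View pics/c6.png

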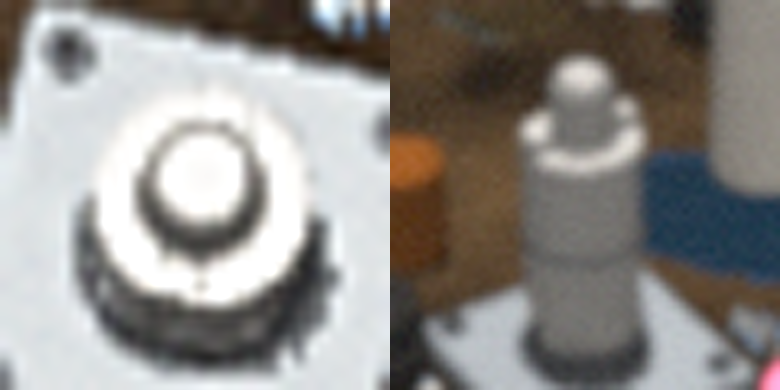

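View pics/top6.png

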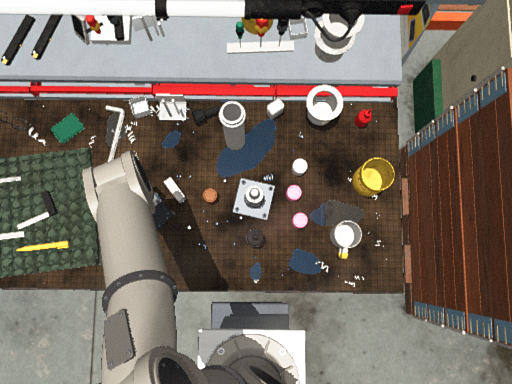

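Run:
```python
from h import *
L=[.5395,-.0015]
for yw in(-25,-18,-12,-6,0):
  print(yw,[proj("scene",[L[0]+s*.021*np.cos(np.deg2rad(yw)),L[1]+s*.021*np.sin(np.deg2rad(yw)),.131]).round(1) for s in(1,-1)],[proj("top",[L[0]+s*.021*np.cos(np.deg2rad(yw)),L[1]+s*.021*np.sin(np.deg2rad(yw)),.133]).round(1) for s in(1,-1)])
np.set_printoptions(linewidth=220)
g=cv2.imread("pics/scene6.png",0); print(g[182:196,254:276])
g=cv2.imread("pics/top6.png",0); print(g[184:206,244:266])
```

```text
-25 [array([270.7, 187.2]), array([256. , 189.9])] [array([257.2, 186.5]), array([250.8, 199.6])]
-18 [array([270.3, 186.8]), array([256.4, 190.4])] [array([256.3, 186.1]), array([251.6, 200. ])]
-12 [array([269.9, 186.4]), array([256.7, 190.8])] [array([255.6, 185.9]), array([252.4, 200.2])]
-6 [array([269.5, 186.1]), array([257.2, 191.1])] [array([254.8, 185.8]), array([253.1, 200.3])]
0 [array([268.9, 185.7]), array([257.7, 191.4])] [array([254.1, 185.8]), array([253.9, 200.4])]
[[ 51  46  41  48  57  93 130 169 194 207 210 213 197 175 137  95  66  52  55  50  47  56]
 [ 45  46  46  52  59  98 128 153 170 180 189 191 173 151 129  97  71  59  58  55  61  56]
 [ 54  49  49  43  59  84 117 131 145 152 161 154 145 133 115  99  97  93  78  66  60  65]
 [ 60  54  53  55  65  90 103 118 127 131 134 129 127 119 112 123 139 141 112  82  69  68]
 [ 57  53  57  82  91 103 107 107 116 117 118 118 118 111 115 140 169 174 145 100  73  67]
 [ 62  81  99 132 148 140 120 109 109 111 111 113 112 111 116 132 162 170 145 107  80  71]
 [ 77 115 155 184 192 166 126 113 110 112 116 117 115 111 110 119 1
[... 1964 characters left out ...]
4 146 123  84  73  89 117 185 234 255 255 255 161  51 122 239]
 [128 114 114 204 255 255 255 220 227 181 134 192 226 255 255 255 255 224  81  50 116 217]
 [126  84 108 111 209 255 255 254 255 255 227 255 255 255 255 254 250 129  63  45  89 136]
 [163  88 149 101 114 192 245 255 255 254 210 255 255 255 255 194  99  61  44  61  98 162]
 [193 114 122 104  88  87  95 122 141 220 233 255 254 200 154  86  66  51  52  82 129 226]
 [226 176  77  97  91  85  65  75  69  95  93 109 106  86  74  64  73  49  69  91 129 228]
 [232 222 104  65  76  80  70  75  82  85  77  73  69  72  93  86  52  51  80 105 158 229]
 [228 225 174  98  52  64  62  79  94  88  85  78  78  81 100  79  52  81 101 168 227 226]]
```

Run:
```python
from h import *
S=[.5399,-.0016]
ctrl.move_linear([*SHORT,.225],velocity=.13); st("down")
ctrl.command_gripper(0.3,squeeze=40); s=st("grip"); z0=s['position'][2]
ctrl.move_linear([*SHORT,.25],velocity=.06); st("lift")
ctrl.move_linear([*SHORT,.42],velocity=.2)
ctrl.move_to([*S,.42],ori(84)); st("over")
ctrl.move_linear([*S,.388],velocity=.08); ctrl.sleep(.3); st()
for n in("scene","top"):
    im=imaging.snapshot(n); cv2.imwrite(f"pics/{n}7.png",im[:,:,::-1])
b=cv2.imread("pics/scene7.png")[110:240,200:330]
cv2.imwrite("pics/c7.png",cv2.resize(b,None,fx=4.5,fy=4.5,interpolation=cv2.INTER_CUBIC))
np.set_printoptions(linewidth=220)
gg=cv2.imread("pics/scene7.png",0)
for r in(168,170,172,174,176,178,180,182,184): print(r,gg[r,248:284])
g=cv2.GaussianBlur(cv2.imread("pics/scene7.png"),(1,5),0).astype(float)
for r in (170,172,174,176,178,183,184,185,186,196,198,200,202):
    d=np.abs(np.diff(g[r,245:285],axis=0)).sum(1)
    def pk(lo,hi):
        i=np.arange(lo,hi); w=d[i-245]; w=np.maximum(w-w.max()*.3,0); return (w*(i+.5)).sum()/w.sum()
    b=r<180 or r>190
    l=pk(249,258) if b else pk(256,264); rr=pk(268,280) if b else pk(264,274)
    print(r,round(l,2),round(rr,2),"mid",round((l+rr)/2,2),"w",round(rr-l,2))
```

```text
down t 22.07 pos [0.5068 0.2925 0.2257] F [1.2 0.4 0.4] M [-0.02  0.02 -0.01] open 0.781
grip t 22.54 pos [0.5068 0.2928 0.2256] F [0.3 1.1 6.6] M [ 0.28 -0.16  0.05] open 0.554
lift t 23.11 pos [0.5064 0.2925 0.2502] F [ 0.1 -0.3 -2.7] M [-0.02  0.04  0.02] open 0.553
over t 25.24 pos [ 0.54   -0.0006  0.4195] F [ 0.4 -0.2 -2.7] M [ 0.04  0.04 -0.02] open 0.553
 t 26.09 pos [ 0.54   -0.0016  0.3883] F [-1.  -0.2 -3.8] M [0.05 0.02 0.03] open 0.555
168 [ 64  68  68  70  69  78  91 105 113 114 120 117 120 122 121 122 128 125 129 132 140 144 146 146 148 150 166 193 199 178 134  84  53  45  52  57]
170 [ 66  73  67  65  64  68  82  96 108 109 117 119 119 120 126 123 124 121 128 134 138 138 144 146 142 144 137 133 118  93  63  40  43  45  39  51]
172 [ 63  60  66  57  60  73  85  96  98 100 106 110 113 116 118 120 117 124 130 134 137 141 142 140 139 125 105  78  71  63  50  38  29  33  33  48]
174 [ 69  64  64  64  67  70  86 102 109 110 113 106 107 107 109 104 107 110 118 127 131 129 126 118 113  95  76  61  60  56  50  33  32  31  35  49]
176 [ 70  68  68  74  71  76  93 111 112 119 12
[... 480 characters left out ...]
115 117 111  99  94  87  74  59  53  57  56  59  66  66  64  68  68  78]
184 [ 40  40  44  48  46  52  49  46  51  57  68  87 102 108 115 117 115 117 115 115 108  90  77  67  64  61  62  65  64  62  63  63  69  73  69  80]
170 254.3 277.45 mid 265.88 w 23.15
172 253.96 275.14 mid 264.55 w 21.18
174 254.09 274.3 mid 264.19 w 20.21
176 253.98 273.87 mid 263.92 w 19.89
178 253.74 273.38 mid 263.56 w 19.65
183 257.92 269.94 mid 263.93 w 12.02
184 258.53 269.39 mid 263.96 w 10.86
185 258.7 269.71 mid 264.21 w 11.01
186 258.55 271.32 mid 264.94 w 12.76
196 255.03 272.99 mid 264.01 w 17.96
198 255.11 272.95 mid 264.03 w 17.85
200 255.04 273.17 mid 264.11 w 18.12
202 255.02 273.09 mid 264.06 w 18.07
```

View pics/c7.png

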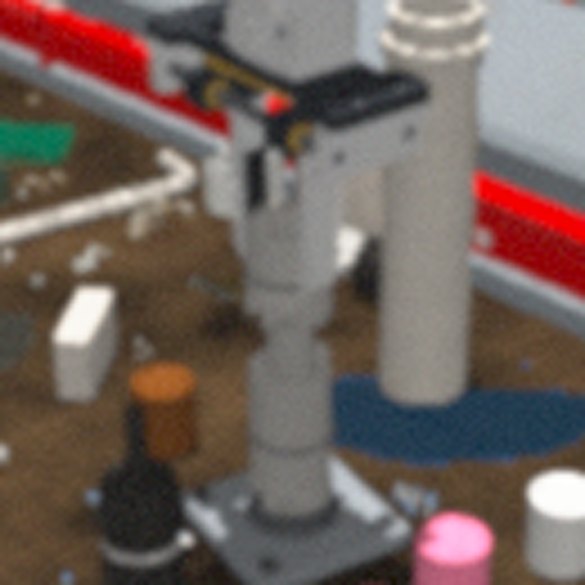

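Run:
```python
from h import *
S=[.5403,-.0017]
ctrl.move_linear([*S,.388],velocity=.05); st()
r=ctrl.move_linear([*S,.364],velocity=.04,threshold=8); s=st(f"entered? {r}")
if not r:
    r=ctrl.move_linear([*S,.348],velocity=.02,threshold=7); s=st(f"home? {r}")
b=imaging.snapshot("scene")[110:240,200:330,::-1]
cv2.imwrite("pics/c8.png",cv2.resize(b,None,fx=4.5,fy=4.5,interpolation=cv2.INTER_CUBIC))
```

```text
t 26.44 pos [ 0.5403 -0.0017  0.388 ] F [ 0.1  0.2 -3.2] M [-0.01 -0.04  0.04] open 0.552
entered? False t 27.19 pos [ 0.5404 -0.0018  0.3641] F [ 0.5  0.1 -1.8] M [ 0.06 -0.01  0.03] open 0.553
home? True t 27.84 pos [ 0.5404 -0.0017  0.3506] F [-1.6 -0.   8.9] M [ 0.12  0.37 -0.07] open 0.551
```

View pics/c8.png

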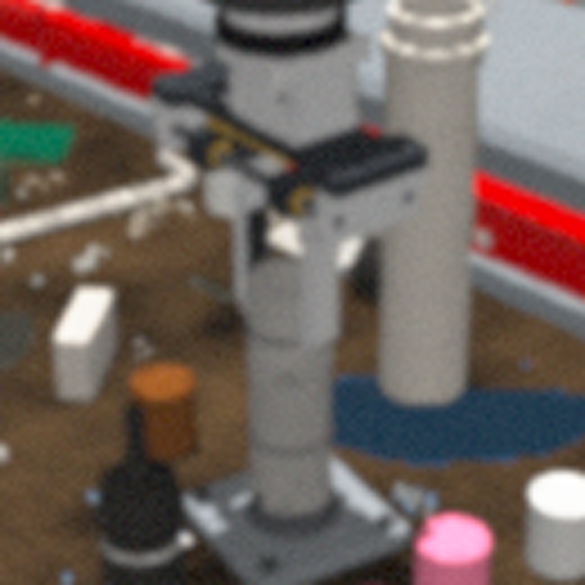

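Contact came at exactly the home height, 0.3506. I'll let go, move clear and check.

Run:
```python
from h import *
ctrl.command_gripper(0.78); st("open")
ctrl.move_linear([.5403,-.0017,.45],velocity=.15)
ctrl.move_to([.45,.40,.42],ori(60)); st()
ctrl.sleep(.3)
for n in("scene","top"):
    im=imaging.snapshot(n); cv2.imwrite(f"pics/{n}9.png",im[:,:,::-1])
b=cv2.imread("pics/scene9.png")[130:250,210:350]
cv2.imwrite("pics/c9.png",cv2.resize(b,None,fx=5,fy=5,interpolation=cv2.INTER_CUBIC))
# checks: face ring of the short spacer at z=.185, cap top at z=.05
a=cv2.imread("pics/top9.png",0)
m=(a>240).astype(np.uint8); m[:178]=0;m[205:]=0;m[:,:240]=0;m[:,270:]=0
cs,_=cv2.findContours(m,cv2.RETR_EXTERNAL,cv2.CHAIN_APPROX_NONE); c=max(cs,key=cv2.contourArea); e=cv2.fitEllipse(c); print("short face",e,cast("top",*e[0],.185))
m=(a>215).astype(np.uint8); m[:157]=0;m[177:]=0;m[:,:288]=0;m[:,312:]=0
M=cv2.moments(m,True);print("cap",cast("top",M['m10']/M['m00'],M['m01']/M['m00'],.05),M['m00'])
print("expected scene px, face/shaft",proj("scene",[.5395,-.0015,.185]))
```

```text
open t 28.43 pos [ 0.5399 -0.0016  0.35  ] F [-0.1 -0.2 -0.4] M [0.05 0.03 0.05] open 0.779
 t 30.77 pos [0.4508 0.3989 0.42  ] F [-0.3 -0.1  1.3] M [-0.03 -0.   -0.02] open 0.777
short face ((254.51837158203125, 190.44573974609375), (16.964359283447266, 17.286657333374023), 102.46522521972656) [ 0.53928539 -0.00220206  0.185     ]
cap [ 0.63815084 -0.14053996  0.05      ] 161.0
expected scene px, face/shaft [263.09560801 171.23443784]
```

View pics/c9.png

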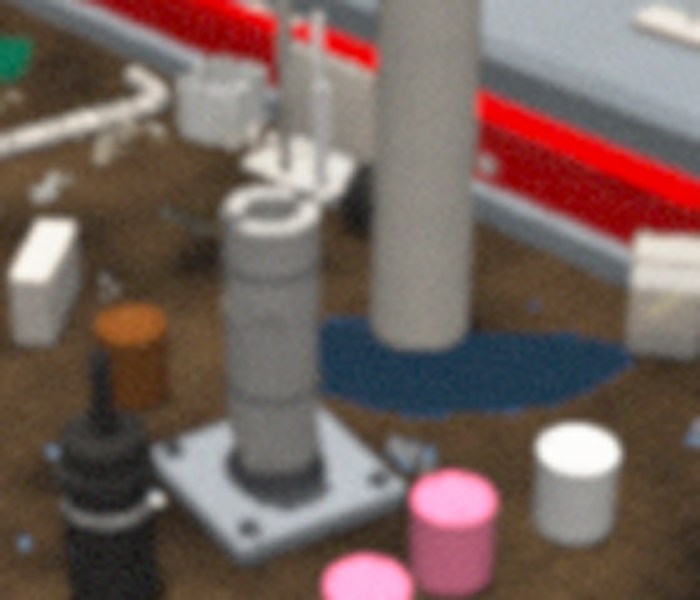

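View pics/top9.png

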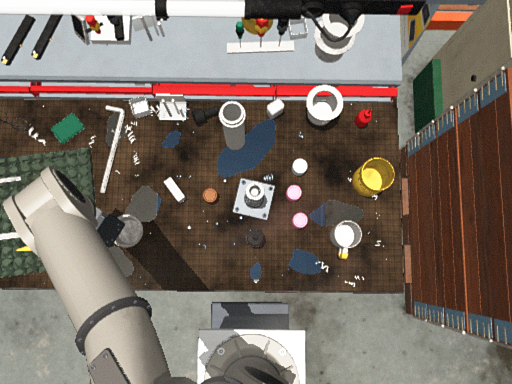

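Run:
```python
from bench import ctrl
ctrl.hand_in(); print(ctrl.state()['t'])
```

```text
the job is handed in; nothing more can be done
the job is handed in; nothing more can be done
```

I took the cap off and stood it mouth down at about (0.64, -0.14). I lowered the long spacer onto the collar and the short spacer onto it, then handed in at about 31 s of the 72 s allowed. The hand-in reported no verdict.

- **Heights:** each spacer first touched at its home height: tool at 0.2852 m against 0.2853 m expected for the long one, and 0.3506 m as expected for the short one. Neither stopped early on a dog, and the force while sliding was no more than the weight carried.
- **Last pictures:** the spacers stand upright with no gap seen between them. The short spacer's top face measures (0.5393, -0.0022), under 1 mm from the shaft axis I measured at (0.5395, -0.0015). The cap stands on the bench, let go. By eye, the bystanders and the pink and brown look-alikes are where they were; I did not measure them again. The dish was partly hidden under the gripper in the last top view.
- **Disagreements:** the scene camera put the shaft about 0.6 px (roughly 1.5 mm) off its calibration, and the spacers about 0.7 mm off the shaft. I shifted each spacer by about half a millimetre before lowering it. The pictures alone showed the direction of the collar's dogs only weakly; the long spacer seating at full depth confirmed it.

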